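Close up the water filter: pin the cover, line up its fastener, hold it down

ROBOT

A 7-joint arm with a two-finger parallel gripper is mounted at the origin on a cart in front of the work surface, level with it; the furniture and walls round the work are solid. World frame = base frame: x ahead of the robot, y to its left, z up, the work surface at z = 0. Lengths are in m, angles in rad, forces in N, time in s.
With the tool pointing down it reaches from about 0.4 to 0.9 m from the base axis. Payload 5.5 kg.
Tool frame: the origin (TCP) lies at the very end of the fingers, on their centre line; the grasp point (between the pads) lies 19 mm behind it (manip.tcp_to_grasp is the distance from the TCP to the grasp point, in m); y points along the fingers, z is the direction in which the jaws open and shut, and the axes are right-handed (so a half turn about y gives the same grasp; the last joint's range is limited). The gripper opens to 85 mm and grips with 20 to 120 N. Pads are 22 mm wide; open, the fingers measure 114 mm over their backs; the gripper's body (76 mm by 85 mm) begins 54 mm behind the grasp point. The pads swing forward as they close: fully open they stand 13 mm farther back than shut.
Start: joints at [1.507, 0.501, -0.427, 1.55, 0.221, 1.138, -0.21], TCP at [0.209, -0.616, 0.231] pointing down, gripper open.
Joint ranges: [-2.88, 2.88], [-0.31, 2.03], [-1.54, 1.56], [0.2, 2.42], [-1.41, 4.55], [0.19, 2.02], [-2.57, 2.57]. Speed limits (rad/s): [2.57, 2.57, 3.14, 3.14, 3.14, 3.14, 3.14].

INTERFACE

Orientations are given as a unit quaternion [w, x, y, z].
In Python, from station import manip gives the robot as it stands.
- The arm moves only by the tool play_rows, never from a script. Its argument "moves" is a list that holds one entry, the list of rows, each a list of 7 numbers: the shift along the tool's x, y, z in cm, then the turn, a rotation vector about the tool's x, y, z in degrees, then the gripper command: -1 is fully open, 1 is shut, values between are in proportion. In form: [[[tx, ty, tz, wx, wy, wz, jaw], ...]]. A call has 1 to 10 rows; each row shifts and turns the commanded pose from where the row before left it, along the tool's axes as they then stand; what a row does not reach is not made up. A row lasts 1/12 s, in which the tool goes at most 41.7 mm and 7.16 degrees, less where a joint would pass 70% of its speed; a pose out of reach is approached as far as the arm can. A call is refused whole if a number of a shift passes 4.17 or a number of a turn 7.16, either way. A call with a gripper value outside its range is refused whole. The fingers move at their own pace and stop on an object; "force" is the grip in N (left out, the last holds). Time passes only in rows, so rows that do not move let the fingers close. It gives the time, the measured TCP pose, the force and the opening at its end, in the units of the state.
- manip.read_state(): the state, without advancing time (a new reading comes with each control period).
- manip.get_image(name): name is "side" or "top"; returns the picture (420x560x3 uint8, red, green, blue); there is no depth.
- manip.camera_info(name): a dict with "camera_matrix" (3x3 intrinsics, pixels), "R" (3x3) and "t" (3): a world point X has camera coordinates R X + t. Camera axes: x right, y down, z forward; pixel columns grow to the right and rows downward; lengths in m; the calibration is good to about 2 mm. A picture is of the moment at which its call begins. camera_info takes no time and is no camera call.
- manip.finish_job(): hands the job in, once; it reports no verdict.
Trained networks look in the newest picture that a camera, given by its name, has taken for a name from the list of things; names that differ only in an ending like _2 or _b are one class to them, and where a whole thing is asked for, a point or a joint stands for the part that bears it (a point fixed in the world has none). Each returns a list of dicts, best first, with "confidence" (0 to 1); they miss things now and then, are a little off and sometimes report something else, mostly with a low value. They report only what shows in the picture. A call takes as long as a camera call. They do not tell look-alikes from the thing itself.
- manip.search_frame(query, camera): "box" ([left, top, width, height] in pixels, round what is visible of it).
- manip.trace(query, camera): "region" (420x560 bool, what is visible of it) and "box" ([left, top, width, height] in pixels, round what is visible of it).
The state is a dict: "t": time; "qpos": joint angles; "joint_vel": joint speeds; "joint_torque": joint torques, N m; "tcp_pos": TCP position; "eef_rot": TCP orientation; "wrist_force": force on the tool from outside, world axes, zero at the start; "torque": the same for the moment, N m; "grip_width": opening from 0.0 (shut) to 1.0 (fully open).
Only numpy, scipy, OpenCV 4.12 (cv2) and the standard library are available. Lean on these libraries where they do the work, as an engineer would, in place of code of your own. Each camera call takes 0.05 s, during which the arm holds its last target.

TASK

The cover of the water filter is lying loosely in place. First drop the locking pin from the tray fully home through the hole at the back of the filter, then turn the cover's quarter-turn wing until it lines up with its slot (wing pointing at the two marks beside it), and press the cover down flat on its frame all round against the springy seal. Finish while still holding it pressed flat, with the wing left lined up and not locked, so that I can check the seal, and leave the other things where they are.

Things in the scene. Friction and masses are not known exactly. Their poses are not given: they have to be found in the camera images.
- case: White box-shaped countertop water filter, fixed, 244 (x) x 171 (y) x 107 mm high. Origin on its underside; x from its front (status strip) to its back, z up. Its top is sunk: a flat grey frame at z = 95 mm between side walls (inner faces y = +-69.5, tops z = 107). At the back a white bridge (x = 83 to 123, z = 102 to 107) crosses over the rear tongue of the cover
- slot (a point): Centre of the slot in the frame for the fastener's crossbar, at case x = -70, y = 0, z = 95 mm, hidden below the wing: 15 mm along the case's x, 37 mm along the case's y
- seal (a point): Centre of the rubber seal, level with the frame (case x = 0, y = 0, z = 95 mm). The seal runs round the filter bay, x and y within +-53 mm, stands 6 mm proud of the frame and springs back with about 12 N in all when squeezed level with it
- pin_hole (a point): Mouth centre of the vertical 16.5 mm round hole in the top face of the bridge (case x = 103, y = 0, z = 107 mm). It goes on through the eyelet in the cover's tongue (16.5 mm, may be 1 to 2 mm out of line) and the deck below (to z = 91)
- pin_center (a point): Centre (half-way up, on the axis, z along it) of the locking pin, which stands on the tray, foot down, 60 mm high, about 60 g. Steel shaft 14 mm in diameter, 34 mm long, tapered foot; black head: flange 27 mm in diameter, 3 mm thick, and above it a round grip 23 mm in diameter, 5 to 26 mm above the shaft. Fully home, the flange rests on the bridge and this point is 4 mm below pin_hole
- cover: Loose aluminium cover, plate 176 (x) x 135 x 5 mm, about 0.25 kg. Origin on its underside, over the case's origin; plate x = -98 to 78, tongue on to 116 mm. At the start its front stands 11 mm above the frame, as the crossbar lies across the slot. Lined up, it drops on to the seal, about 5 mm proud at the front, and springs back to that when let go. Flat down, its underside is at case z = 95 mm
- cover_pad (a point): Centre, on the cover's top, of a grey round pad 38 mm across (cover x = 10, y = 0, 5 mm above the underside), a good place to press: some 10 N there lays the whole cover flat, with this point at case z = 100 mm
- cover_front (a point): Point on the cover's underside near its front edge (cover x = -92, y = 0)
- cover_rear (a point): Point on the cover's underside near its back (cover x = 70, y = 0)
- wing_center (a point): Centre of the black wing of the quarter-turn fastener, on its axis at cover x = -70, y = 0, 19 mm above the cover's underside. Wing 42 mm long (this point's y), 10 thick (x), 21 high, on a round boss 33 mm in diameter whose top is 10 mm below this point. A steel crossbar 30 x 6 mm, parallel to the wing, sits 5 to 9.5 mm under the cover. Two raised marks on the cover show the slot's direction
- wing (a joint): Turn of the fastener on the cover, rad, counter-clockwise from above positive, no stops, stays where it is left (0.04 N m of friction). 0 or pi (3.14): wing and crossbar along the case's y, in line with the slot, so the cover can go down; it passes within about 0.2 of that. At pi/2 it lies across
- cartridge: Used white filter cartridge, 48 mm diameter, 78 mm high, standing on the tray; leave alone
- mug: White mug, 85 x 116 x 100 mm, at the back; leave alone
- tumbler: Drinking glass upside down, 80 mm diameter, 88 mm high, at the back; leave alone
- tray: Shallow pale metal tray on the cold hob, 322 (its x) x 147 x 18 mm, origin under its centre, floor 2 mm above that, rim 16 mm high; the pin stands in its half on the +x side, the cartridge in the other; a teaspoon lies along its -y side. It does not move
Mind the look-alikes: they are no part of the job. There is more than one size of the part that bears pin_center; the job needs the smaller.

How it is judged:
On the way, in this order (a step that is already met when the one before it is completed fails the run):
1. the pin stands fully home in the hole at the back (horizontal distance between pin_center and pin_hole below 0.004 m and z of pin_center in the frame of case below 0.1055 m and angle between pin_center's own z axis and vertical below 0.12 rad), for 0.2 s.
2. the wing is lined up with its slot (within about 17 degrees), with the pin home (all of step 1 and angle between the y axis of wing_center and the y axis of case, either way round below 0.3 rad), for 0.2 s.
At the end, for the whole second after the job is handed in: The robot is pressing on the cover with more than 3 N; front and back of the cover are within 2 mm of lying flat on the frame; the wing is within 0.3 rad of its slot; the pin is home within 2.5 mm of full depth, upright and within 4 mm of the hole's axis (all of step 2 and z of each of cover_front, cover_rear in the frame of case below 0.097 m and contact force between any of the fingers, the arm and cover above 3 N); the arm keeps its last pose, push and grip.
It fails at once if the mug is shifted by more than 4 cm or knocked over (distance of mug from where it was at the start of the episode above 0.04 m or angle between mug's own z axis and vertical above 0.5 rad).
It fails at once if the tumbler is shifted by more than 4 cm or knocked over (distance of tumbler from where it was at the start of the episode above 0.04 m or angle between tumbler's own z axis and vertical above 0.5 rad).
It fails at once if the cartridge is shifted by more than 4 cm or knocked over (distance of cartridge from where it was at the start of the episode above 0.04 m or angle between cartridge's own z axis and vertical above 0.5 rad).
It also fails if it takes over 51 s, if anything falls off the work surface, if the arm or the gripper's body presses on something with over 40 N, if the wrist force passes 120 N, or if a joint passes its speed limit or range.

## Working session

There is one attempt and no reset: what is moved stays moved. The work goes in short steps, Python scripts to look and compute and a tool call to move; the robot and the scene stay as the last step left them, time stands still between calls to the robot, and variables do not carry over. Pictures are saved under pics/ and viewed, and the job is handed in when it is done.

Besides the shell and the picture viewer there is one more tool, called after ">>>" as a command line: name --argument value ..., lists and objects as JSON in quotes. play_rows: Moves the arm, as the interface text tells. Its arguments: {"type":"object","properties":{"moves":{"type":"array"},"force":{"type":"number"}},"required":["moves"]}

```bash
ls; mkdir -p pics; python3 - <<'E'
from station import manip
import cv2, numpy as np
print(manip.read_state())
for c in ("side","top"):
    im=manip.get_image(c); cv2.imwrite(f"pics/{c}0.png",im[:,:,::-1]); print(c,manip.camera_info(c))
    for q in ("pin_center","wing_center","case","cover_pad","tray","cover","cartridge","mug","tumbler"):
        try: print(q,[(d["box"],round(d["confidence"],2)) for d in manip.search_frame(q,c)])
        except Exception as e: print(q,e)
print(manip.read_state()["t"])
E
```

```text
pics
{'t': 0.0, 'qpos': array([ 1.50718357,  0.50184898, -0.42678577,  1.55143505,  0.22080943,
        1.13828422, -0.21028604]), 'joint_vel': array([-3.85660229e-04, -9.30596747e-04,  1.21776866e-03, -7.51579540e-05,
        3.16168018e-04, -3.83209553e-04, -2.15672612e-03]), 'joint_torque': array([ 3.46275274e-04, -5.69521379e+01, -5.81585303e+00, -2.80940527e+01,
        1.07865551e-02,  1.18443085e-02,  2.49996401e-05]), 'tcp_pos': array([ 0.20840163, -0.61496804,  0.23026437]), 'eef_rot': array([ 0.1149657 , -0.11514404,  0.69835552, -0.69701098]), 'wrist_force': array([ 0.27677095,  0.04610193, -0.20323742]), 'torque': array([ 0.03391464, -0.05395414, -0.06126786]), 'grip_width': 0.9995690739106667}
side {'camera_matrix': array([[530.2545316 ,   0.        , 281.01871811],
       [  0.        , 530.2545316 , 213.08669332],
       [  0.        ,   0.        ,   1.        ]]), 'R': array([[ 0.9554343 , -0.29427703, -0.02337353],
       [-0.14710555, -0.40596942, -0.90196939],
       [ 0.25593994,  0.86521087, -0.43116689]]), 't': array([-0.58844915,  0.1303999 ,  1.07919027])}
pi
[... 850 characters left out ...]
     [-0.98681643, -0.01833392, -0.16080172],
       [ 0.16127373, -0.0280956 , -0.98650972]]), 't': array([-0.10568131,  0.62561395,  1.11359879])}
pin_center [([237.5, 168.5, 12.2, 11.3], 0.69), ([323.5, 243.7, 11.9, 10.1], 0.48)]
wing_center [([164.7, 272.6, 18.6, 10.8], 0.57)]
case [([135.2, 189.4, 98.9, 118.4], 0.67), ([165.9, 272.3, 16.4, 16.3], 0.51)]
cover_pad [([145.0, 209.9, 75.3, 88.8], 0.67)]
tray [([166.2, 272.3, 14.5, 15.1], 0.31)]
cover [([144.5, 208.6, 73.9, 89.9], 0.76)]
cartridge [([364.5, 248.4, 21.4, 18.1], 0.95)]
mug [([272.5, 134.0, 33.6, 41.1], 0.91)]
tumbler [([308.4, 131.2, 34.5, 38.8], 0.71), ([163.8, 270.0, 17.8, 13.8], 0.4), ([272.2, 134.0, 34.9, 44.9], 0.35)]
1.0
```

```bash
python3 - <<'E'
import cv2
s=cv2.imread("pics/side0.png");t=cv2.imread("pics/top0.png")
cv2.imwrite("pics/s_crop.png",cv2.resize(s[145:345,165:415],None,fx=3,fy=3,interpolation=cv2.INTER_CUBIC))
cv2.imwrite("pics/t_crop.png",cv2.resize(t[120:320,130:400],None,fx=2.9,fy=2.9,interpolation=cv2.INTER_CUBIC))
E
```

```text
(no output)
```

View pics/side0.png

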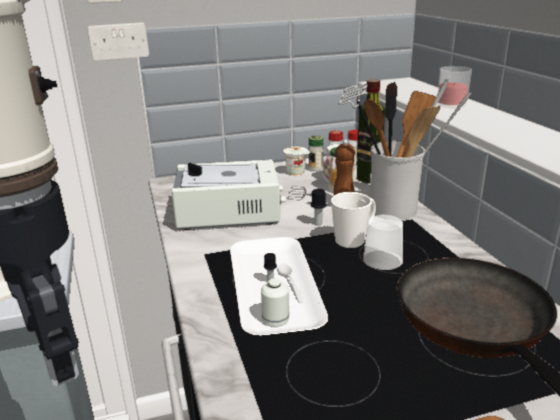

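```bash
sleep 0
```

```text
(no output)
```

View pics/s_crop.png

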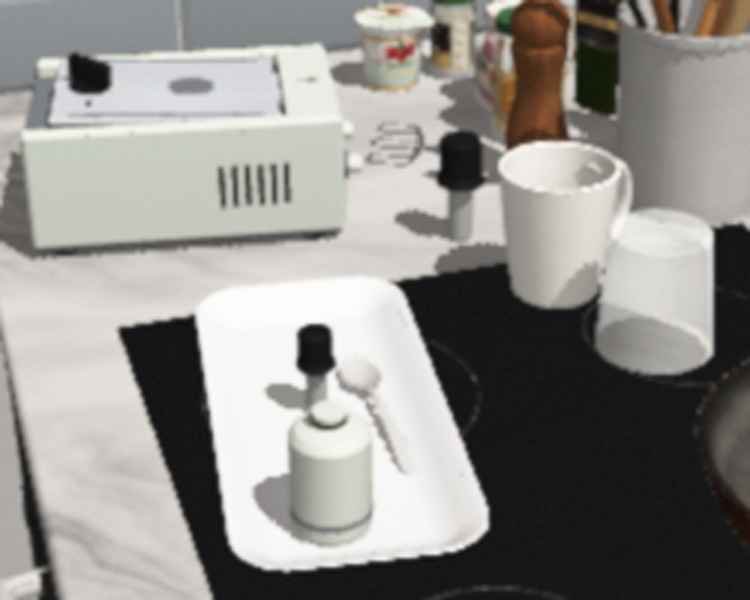

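View pics/t_crop.png

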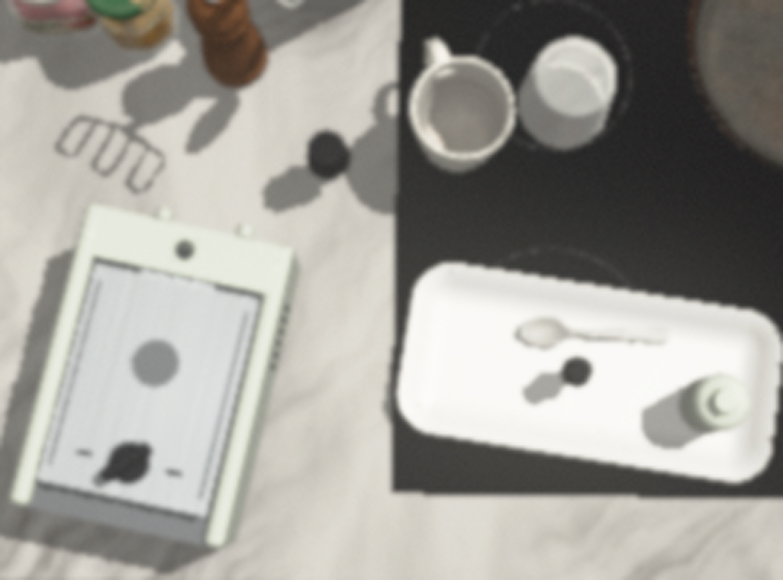

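```bash
python3 - <<'E'
import cv2
s=cv2.imread("pics/side0.png");t=cv2.imread("pics/top0.png")
def g(im,x0,y0,w,h,f,n):
    c=cv2.resize(im[y0:y0+h,x0:x0+w],None,fx=f,fy=f,interpolation=cv2.INTER_CUBIC)
    for i in range(0,w,10):
        cv2.putText(c,str(x0+i),(i*f,10),0,.35,(0,0,255),1); cv2.line(c,(i*f,0),(i*f,h*f),(0,0,255) if i%50==0 else (0,160,0),1) if i%10==0 else 0
    for j in range(0,h,10):
        cv2.putText(c,str(y0+j),(0,j*f+10),0,.35,(0,0,255),1); cv2.line(c,(0,j*f),(w*f,j*f),(0,160,0),1)
    cv2.imwrite(n,c)
g(s,168,155,122,75,6,"pics/s_case.png")
g(t,130,185,110,125,4,"pics/t_case.png")
g(t,160,260,30,30,18,"pics/t_wing.png")
g(s,180,155,60,40,12,"pics/s_wing.png")
E
```

```text
(no output)
```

View pics/s_case.png

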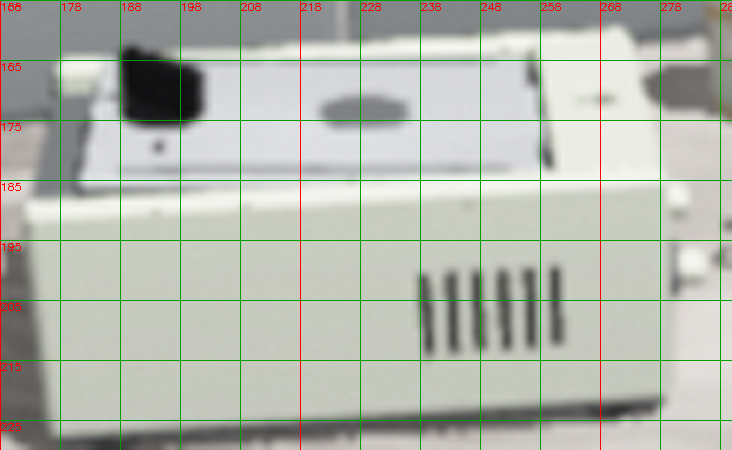

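View pics/t_case.png

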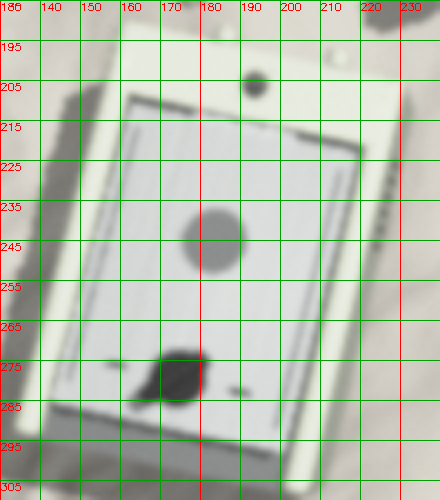

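View pics/t_wing.png

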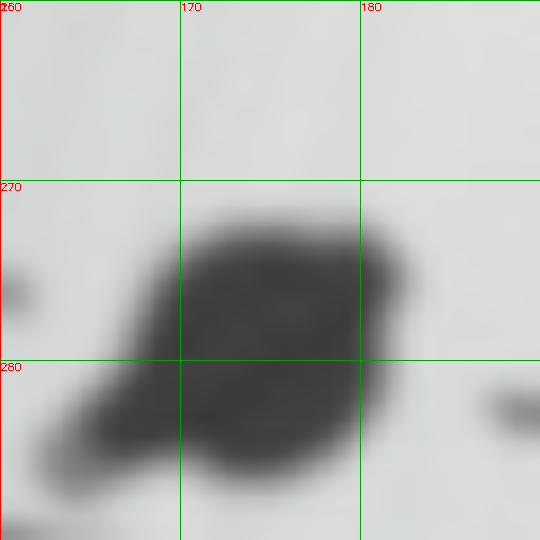

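View pics/s_wing.png

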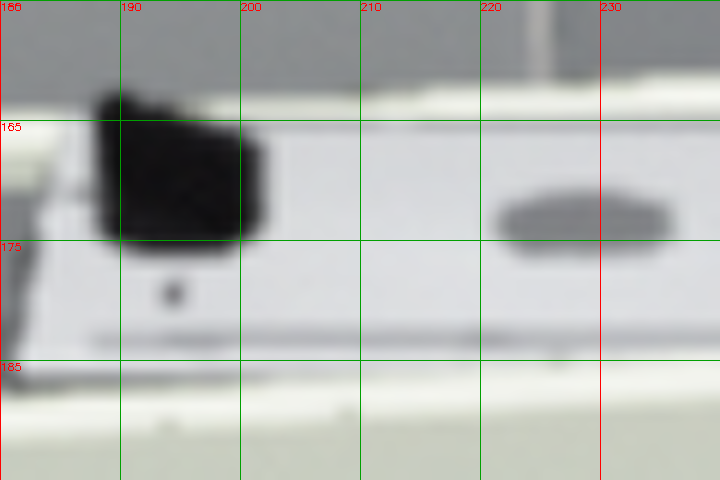

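```bash
cat > h.py <<'E'
from station import manip
import numpy as np, cv2
from scipy.optimize import least_squares
from scipy.spatial.transform import Rotation as Rn
def proj(c,X):
    i=manip.camera_info(c); p=np.atleast_2d(X)@i["R"].T+i["t"]; q=p@i["camera_matrix"].T; return q[:,:2]/q[:,2:]
def ray(c,uv):
    i=manip.camera_info(c); d=i["R"].T@np.linalg.solve(i["camera_matrix"],[uv[0],uv[1],1]); return -i["R"].T@i["t"],d/np.linalg.norm(d)
def atz(c,uv,z):
    o,d=ray(c,uv); return o+d*(z-o[2])/d[2]
def tri(a,b):  # a,b=(cam,uv)
    f=lambda X: np.r_[proj(a[0],X)[0]-a[1],proj(b[0],X)[0]-b[1]]
    r=least_squares(f,[.6,0,.1]); return r.x,r.fun
def c2w(P,X):
    x,y,z,th=P; X=np.atleast_2d(X); c,s=np.cos(th),np.sin(th)
    return X@np.array([[c,s,0],[-s,c,0],[0,0,1]])+[x,y,z]
E
cat > fit.py <<'E'
from h import *
obs=[("top",(103,0,107),(193.75,206)),("top",(122,85.5,107),(160.5,190.5)),("top",(122,-85.5,107),(231,205.5)),("top",(-122,85.5,107),(133.75,293)),("top",(-122,-85.5,107),(208,308)),
("side",(-122,-85.5,107),(172.2,188.8)),("side",(122,-85.5,107),(278,185.5)),("side",(103,0,107),(268.8,171.5)),("side",(-122,-85.5,0),(176.7,228))]
def f(P): return np.concatenate([proj(c,c2w(P,np.array(X)/1e3))[0]-uv for c,X,uv in obs])
r=least_squares(f,[.6,.1,0,-.2],loss="soft_l1",x_scale=[.01,.01,.01,.05])
print(r.x); print(np.round(f(r.x).reshape(-1,2),1))
print("hole",c2w(r.x,[.103,0,.107]))
for n,uv in (("hole",(193.75,206)),): print(atz("top",uv,.107+r.x[2]))
np.save("case.npy",r.x)
print("pin head tri: top px"); 
E
python3 fit.py
```

```text
[ 0.51774947  0.12591632  0.00110928 -0.19560549]
[[ 0.3 -1.3]
 [-0.4 -1.3]
 [ 1.  -0.9]
 [-0.7  0.5]
 [-0.4  1.6]
 [-1.   2. ]
 [ 1.6 -1.3]
 [-0.6 -0.2]
 [-0.3  5.1]]
hole [[0.61878528 0.10589718 0.10810928]]
[0.61582478 0.10656129 0.10810928]
pin head tri: top px
```

```bash
sed -i 's/,$/,/; s/,("side",(-122,-85.5,0),(176.7,228))\]/]/' fit.py; python3 fit.py; python3 - <<'E'
from h import *
print("hole tri",tri(("top",(193.75,206)),("side",(268.8,171.3))))
import cv2
s=cv2.imread("pics/side0.png");t=cv2.imread("pics/top0.png")
def g(im,x0,y0,w,h,f,n):
    c=cv2.resize(im[y0:y0+h,x0:x0+w],None,fx=f,fy=f,interpolation=cv2.INTER_CUBIC)
    for i in range(0,w,10):
        cv2.putText(c,str(x0+i),(i*f,10),0,.35,(0,0,255),1); cv2.line(c,(i*f,0),(i*f,h*f),(0,160,0),1)
    for j in range(0,h,10):
        cv2.putText(c,str(y0+j),(0,j*f+10),0,.35,(0,0,255),1); cv2.line(c,(0,j*f),(w*f,j*f),(0,160,0),1)
    return c
cv2.imwrite("pics/pin.png",np.hstack([g(s,250,245,40,50,9,0),g(t,305,230,40,50,9,0)]))
E
```

```text
[ 0.51751347  0.12608958 -0.0005858  -0.19353386]
[[ 0.3 -1.1]
 [-0.4 -1.1]
 [ 0.9 -0.8]
 [-0.5  0.7]
 [-0.3  1.6]
 [-1.   2.7]
 [ 1.6 -0.7]
 [-0.7  0.4]]
hole [[0.61859054 0.1062798  0.1064142 ]]
[0.61609836 0.10682373 0.1064142 ]
pin head tri: top px
hole tri (array([0.61797022, 0.10625098, 0.10761903]), array([ 0.20553696, -0.87616955, -0.92597474,  0.15985768]))
```

View pics/pin.png

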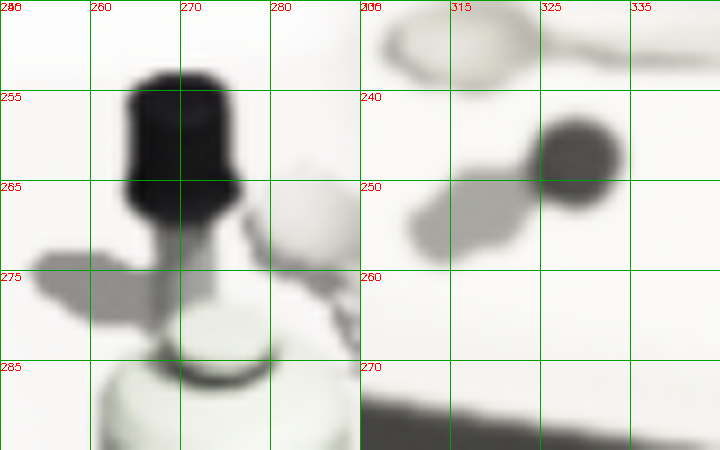

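```bash
cat > sil.py <<'E'
from h import *
# silhouettes via convex hull of circles
def circ(x,y,z,r): 
    a=np.linspace(0,2*np.pi,60); return np.c_[x+r*np.cos(a),y+r*np.sin(a),np.full(60,z)]
def hb(c,P):
    u=proj(c,P); return np.r_[u.min(0),u.max(0)]
def head(x,y,z0): # z0 foot
    return np.vstack([circ(x,y,z0+.034,.0135),circ(x,y,z0+.037,.0135),circ(x,y,z0+.039,.0115),circ(x,y,z0+.060,.0115)])
E
python3 - <<'E'
from sil import *
s=cv2.imread("pics/side0.png",0);t=cv2.imread("pics/top0.png",0)
def bb(im,x0,y0,x1,y1,th=128):
    m=cv2.resize(im[y0:y1,x0:x1],None,fx=8,fy=8,interpolation=cv2.INTER_LINEAR)<th
    ys,xs=np.where(m); return np.r_[(xs.min()+.5)/8-.5+x0,(ys.min()+.5)/8-.5+y0,(xs.max()+.5)/8-.5+x0,(ys.max()+.5)/8-.5+y0]
bs=bb(s,258,248,278,272,90);bt=bb(t,318,238,340,258,125)
print(bs,bt)
f=lambda X:np.r_[hb("side",head(*X))-bs,hb("top",head(*X))-bt]
r=least_squares(f,[.5,-.1,.002],x_scale=.01);print(r.x,np.round(r.fun,2))
E
```

```text
[263.8125 252.9375 275.8125 270.3125] [323.1875 243.5625 332.8125 251.9375]
[ 0.52904979 -0.21316351  0.00563493] [-1.   -0.59  1.18  0.62 -1.11 -1.28  0.94  1.49]
```

```bash
cat > wing.py <<'E'
from sil import *
def wingmodel(P,dx,dy,dz,th):
    c,s=np.cos(th),np.sin(th); pts=[]
    hulls=[]
    B=np.array([[sx*.005,sy*.021,sz*.0105] for sx in(-1,1) for sy in(-1,1) for sz in(-1,1)])
    B=B@np.array([[c,s,0],[-s,c,0],[0,0,1]])
    W=B+[-.070+dx,dy,.124+dz]
    C=np.vstack([circ(-.07+dx,dy,.114+dz,.0165),circ(-.07+dx,dy,.110+dz,.0165)])
    return [c2w(P,W),c2w(P,C)]
def render(cam,hs,x0,y0,w,h,f=6):
    m=np.zeros((h*f,w*f),np.uint8)
    for H in hs:
        u=(proj(cam,H)-[x0,y0]+.5)*f
        cv2.fillConvexPoly(m,cv2.convexHull(np.round(u).astype(np.int32)),1)
    return m
def fitwing(s,t,P,ths=np.arange(-1.6,1.6,.1)):
    S=(185,158,22,20);T=(158,262,30,30)
    ms=(cv2.resize(s[S[1]:S[1]+S[3],S[0]:S[0]+S[2]],None,fx=6,fy=6)<85)
    mt=(cv2.resize(t[T[1]:T[1]+T[3],T[0]:T[0]+T[2]],None,fx=6,fy=6)<115)
    out=[]
    def iou(m,r): r=r>0; return (m&r).sum()/max(1,(m|r).sum())
    for th in ths:
        best=None
        for dx in np.arange(-.006,.0061,.002):
            for dy in np.arange(-.006,.0061,.002):
                for dz in (-.003,0,.003):
                    h=wingmodel(P,dx,dy,dz,th)
                    a,b=iou(ms,render("side",h,*S)),iou(mt,render("top",h,*T))
                    if best is None or a+b>best[0]: best=(a+b,a,b,dx,dy,dz)
        out.append((best,th))
    out.sort(reverse=True); return out,ms,mt
if __name__=="__main__":
    P=np.load("case.npy");P[2]=0
    s=cv2.imread("pics/side0.png",0);t=cv2.imread("pics/top0.png",0)
    o,ms,mt=fitwing(s,t,P)
    for b,th in o[:8]: print(round(th,2),np.round(b,3))
    print("wing",c2w(P,[-.07,0,.124]))
    from scipy.spatial.transform import Rotation as R
    q=manip.read_state()["eef_rot"]; print(R.from_quat(q[[1,2,3,0]]).as_matrix().round(3))
    print("cart",atz("top",(375,257),.08))
E
python3 wing.py
```

```text
Traceback (most recent call last):
  File "wing.py", line 35, in <module>
    o,ms,mt=fitwing(s,t,P)
            ~~~~~~~^^^^^^^
  File "wing.py", line 28, in fitwing
    a,b=iou(ms,render("side",h,*S)),iou(mt,render("top",h,*T))
               ~~~~~~^^^^^^^^^^^^^
  File "wing.py", line 13, in render
    u=(proj(cam,H)-[x0,y0]+.5)*f
       ~~~~^^^^^^^
  File "h.py", line 6, in proj
    i=manip.camera_info(c); p=np.atleast_2d(X)@i["R"].T+i["t"]; q=p@i["camera_matrix"].T; return q[:,:2]/q[:,2:]
ValueError: time passes only in moves, steps and waits
```

```bash
python3 - <<'E'
s=open('h.py').read()
s=s.replace('def proj','import functools\n@functools.lru_cache(None)\ndef CI(c): return manip.camera_info(c)\ndef proj').replace('i=manip.camera_info(c)','i=CI(c)')
open('h.py','w').write(s)
E
python3 wing.py
```

```text
0.7 [ 1.507  0.781  0.726 -0.002  0.006  0.   ]
0.6 [ 1.506  0.807  0.699 -0.004  0.006  0.   ]
0.5 [ 1.48   0.799  0.681 -0.004  0.004  0.003]
0.8 [ 1.475  0.743  0.732 -0.002  0.004  0.   ]
0.9 [ 1.438  0.706  0.732 -0.002  0.004  0.   ]
0.4 [ 1.409  0.753  0.655 -0.004  0.004  0.003]
1.0 [ 1.397  0.682  0.716 -0.002  0.004  0.003]
1.1 [1.359 0.656 0.704 0.    0.004 0.003]
wing [[0.44882032 0.13955254 0.124     ]]
[[-0.947  0.     0.321]
 [-0.321  0.    -0.947]
 [-0.    -1.    -0.   ]]
cart [ 0.50623158 -0.32035394  0.08      ]
```

```bash
cat > plan.py <<'E'
from h import *
def plan(tgt,yaw=None,n=None,jaw=-1,cmd=None):
    st=manip.read_state(); p=np.array(st["tcp_pos"]) ; q=st["eef_rot"]; R=Rn.from_quat(np.array(q)[[1,2,3,0]])
    z=R.as_matrix()[:,2]; y0=np.arctan2(z[1],z[0])
    if yaw is None: RT=R; dy=0
    else:
        dy=(np.deg2rad(yaw)-y0+np.pi/2)%np.pi-np.pi/2
        yy=y0+dy
    # target rotation: tool y=-Z, z=(cos,sin,0), x = y x z
        Z=np.array([np.cos(yy),np.sin(yy),0]);Y=np.array([0,0,-1.]);RT=Rn.from_matrix(np.c_[np.cross(Y,Z),Y,Z])
    print("t",round(st["t"],2),"pos",p.round(4),"jawyaw",np.rad2deg(y0).round(2),"tilt",np.rad2deg(np.arccos(-R.as_matrix()[2,1])).round(2),"turn",np.rad2deg(dy).round(1),"F",np.round(st["wrist_force"],1),"grip",round(st["grip_width"],3),"q",np.round(st["qpos"],2))
    d=np.array(tgt)-p; rv=(R.inv()*RT).as_rotvec(degrees=True)
    if n is None: n=int(max(np.ceil(np.linalg.norm(d)/.040),np.ceil(np.linalg.norm(rv)/7),1))
    rows=[]
    for k in range(n):
        dp=np.array(tgt)-p; v=R.as_matrix().T@(dp/(n-k))*100; v=v.round(2)
        w=((R.inv()*RT).as_rotvec(degrees=True)/(n-k)).round(1)
        p=p+R.as_matrix()@v/100; R=R*Rn.from_rotvec(w,degrees=True)
        rows.append([float(x)+0. for x in v]+[float(x)+0. for x in w]+[jaw])
    print(str(rows))
E
python3 - <<'E'
from plan import *
plan((.529,-.213,.13),-20,14)
E
```

```text
t 1.0 pos [ 0.2087 -0.6156  0.2313] jawyaw -71.28 tilt 0.0 turn 51.3 F [-0.  -0.9  0.7] grip 1.005 q [ 1.51  0.5  -0.43  1.55  0.22  1.14 -0.21]
[[-3.09, 0.72, -1.99, 0.0, -3.7, 0.0, -1], [-3.21, 0.72, -1.79, 0.0, -3.7, 0.0, -1], [-3.32, 0.72, -1.57, 0.0, -3.7, 0.0, -1], [-3.42, 0.72, -1.36, 0.0, -3.7, 0.0, -1], [-3.5, 0.73, -1.13, 0.0, -3.6, 0.0, -1], [-3.56, 0.72, -0.91, 0.0, -3.7, 0.0, -1], [-3.61, 0.73, -0.68, 0.0, -3.6, 0.0, -1], [-3.65, 0.72, -0.45, 0.0, -3.7, 0.0, -1], [-3.67, 0.73, -0.22, 0.0, -3.6, 0.0, -1], [-3.67, 0.72, 0.01, 0.0, -3.7, 0.0, -1], [-3.67, 0.73, 0.25, 0.0, -3.6, 0.0, -1], [-3.64, 0.72, 0.48, 0.0, -3.7, 0.0, -1], [-3.6, 0.73, 0.72, 0.0, -3.6, 0.0, -1], [-3.55, 0.72, 0.94, 0.0, -3.7, 0.0, -1]]
```

>>> play_rows --moves '[[[-3.1,0.5,-2.0,0,-3.7,0,-1],[-3.2,0.5,-1.8,0,-3.7,0,-1],[-3.3,0.5,-1.6,0,-3.7,0,-1],[-3.4,0.5,-1.4,0,-3.7,0,-1],[-3.5,0.5,-1.1,0,-3.6,0,-1],[-3.6,0.5,-0.9,0,-3.7,0,-1],[-3.6,0.5,-0.7,0,-3.6,0,-1],[-3.6,0.5,-0.5,0,-3.7,0,-1],[-3.7,0.5,-0.2,0,-3.6,0,-1],[-3.7,0.5,0,0,-3.7,0,-1]]]' --force 40

```text
t: 1.83
tcp_pos: [0.4377, -0.3257, 0.1814]
eef_rot: [-0.33, 0.33, -0.625, 0.626]
wrist_force: [0.1, 0.2, 0.2]
grip_width: 0.997
```

```bash
python3 - <<'E'
from plan import *
plan((.529,-.213,.085),-20)
E
```

```text
t 1.83 pos [ 0.4377 -0.3257  0.1814] jawyaw -34.42 tilt 0.05 turn 14.4 F [0.1 0.2 0.2] grip 0.997 q [ 1.13  0.42 -0.67  1.86  0.31  0.97 -0.28]
[[-2.89, 1.93, 0.23, 0.0, -2.9, 0.0, -1], [-2.88, 1.93, 0.38, 0.0, -2.9, 0.0, -1], [-2.85, 1.93, 0.52, 0.0, -2.9, 0.0, -1], [-2.83, 1.92, 0.66, 0.0, -2.9, 0.0, -1], [-2.79, 1.93, 0.81, 0.0, -2.8, 0.0, -1]]
```

>>> play_rows --moves '[[[-2.9,1.9,0.2,0,-2.9,0,-1],[-2.9,1.9,0.4,0,-2.9,0,-1],[-2.8,1.9,0.5,0,-2.9,0,-1],[-2.8,1.9,0.7,0,-2.9,0,-1],[-2.8,1.9,0.8,0,-2.8,0,-1],[0,0,0,0,0,0,-1]]]'

```text
t: 2.33
tcp_pos: [0.5302, -0.2068, 0.0836]
eef_rot: [0.409, -0.407, 0.58, -0.576]
wrist_force: [0.6, 0.7, 0.8]
grip_width: 1.002
```

```bash
cat > look.py <<'E'
import sys
from h import *
def look(n,rs,rt,f=None):
    o=[]
    for c,r in (("side",rs),("top",rt)):
        if r is None: continue
        im=manip.get_image(c)[:,:,::-1]; cv2.imwrite(f"pics/{n}_{c}.png",im)
        x0,y0,w,h=r; k=min(390/w,560/h); 
        z=cv2.resize(im[y0:y0+h,x0:x0+w],None,fx=k,fy=k,interpolation=cv2.INTER_CUBIC)
        for i in range(0,w,10): cv2.putText(z,str(x0+i),(int(i*k),9),0,.3,(0,0,255),1); cv2.line(z,(int(i*k),0),(int(i*k),4),(0,0,255),1)
        for j in range(0,h,10): cv2.putText(z,str(y0+j),(0,int(j*k)+4),0,.3,(0,0,255),1)
        o.append(z)
    H=max(a.shape[0] for a in o); cv2.imwrite(f"pics/{n}.png",np.hstack([cv2.copyMakeBorder(a,0,H-a.shape[0],0,4,0) for a in o]))
E
python3 - <<'E'
from plan import *; from look import *
look("a1",(230,220,90,110),(280,200,100,100))
plan((.529,-.213,.044),-20,2)
E
```

```text
t 2.43 pos [ 0.5285 -0.2126  0.0855] jawyaw -19.99 tilt 0.12 turn -0.0 F [-0.1 -0.8 -0.4] grip 1.001 q [ 0.84  0.61 -0.66  1.86  0.49  0.85 -0.41]
[[0.01, 2.07, 0.03, 0.0, 0.0, 0.0, -1], [0.02, 2.08, 0.03, 0.1, 0.0, -0.1, -1]]
```

View pics/a1.png

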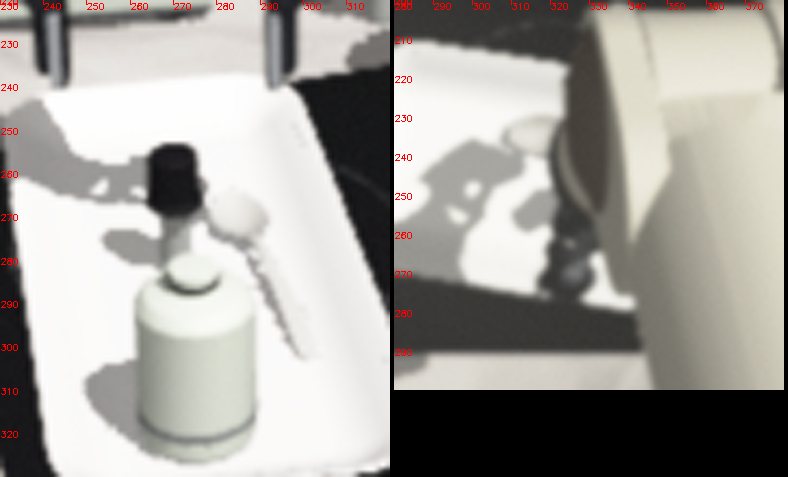

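>>> play_rows --moves '[[[0,2.1,0,0,0,0,-1],[0,2.1,0,0,0,0,-1],[0,0,0,0,0,0,0],[0,0,0,0,0,0,0.9],[0,0,0,0,0,0,0.9],[0,0,0,0,0,0,0.9],[0,0,0,0,0,0,0.9],[0,0,0,0,0,0,0.9]]]'

```text
t: 3.1
tcp_pos: [0.5292, -0.2153, 0.0458]
eef_rot: [-0.405, 0.404, -0.579, 0.581]
wrist_force: [-1.2, -0.3, 5.0]
grip_width: 0.251
```

```bash
python3 - <<'E'
from plan import *; from look import *
look("a2",(230,220,90,110),(280,200,100,100))
plan((.529,-.213,.2),-20)
E
```

```text
t 3.2 pos [ 0.5292 -0.2153  0.0458] jawyaw -20.18 tilt 0.14 turn 0.2 F [-1.1 -0.8  7. ] grip 0.252 q [ 0.82  0.66 -0.62  1.87  0.54  0.78 -0.45]
[[-0.05, -3.86, -0.02, 0.0, 0.0, 0.0, -1], [-0.05, -3.85, -0.01, 0.0, -0.1, 0.0, -1], [-0.05, -3.86, -0.02, -0.1, 0.0, 0.0, -1], [-0.04, -3.85, -0.02, 0.0, -0.1, 0.0, -1]]
```

View pics/a2.png

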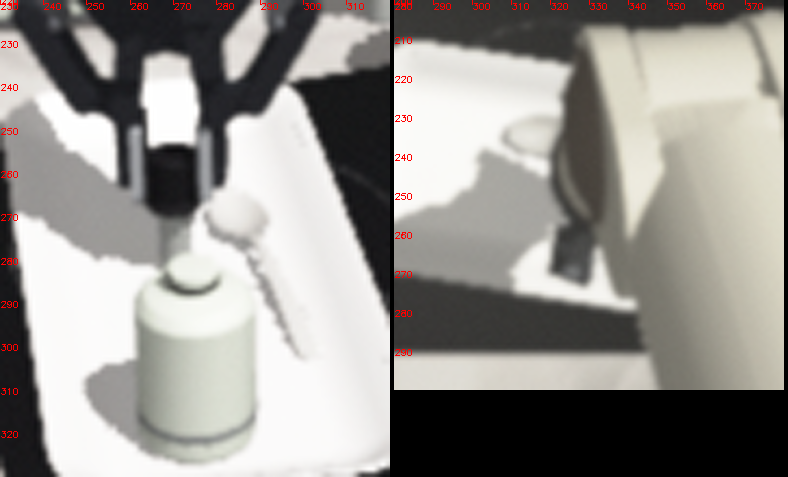

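>>> play_rows --moves '[[[0,-3.8,0,0,0,0,0.9],[0,-3.8,0,0,0,0,0.9],[0,-3.8,0,0,0,0,0.9],[0,-3.0,0,0,0,0,0.9],[0,0,0,0,0,0,0.9]]]'

```text
t: 3.62
tcp_pos: [0.5325, -0.2154, 0.1954]
eef_rot: [-0.407, 0.403, -0.576, 0.583]
wrist_force: [0.9, 0.4, 0.1]
grip_width: 0.249
```

```bash
python3 - <<'E'
from plan import *
plan((.617,.1065,.18),10,12)
E
```

```text
t 3.62 pos [ 0.5325 -0.2154  0.1954] jawyaw -20.15 tilt 0.65 turn 30.2 F [0.9 0.4 0.1] grip 0.249 q [ 0.92  0.47 -0.75  1.78  0.37  1.03 -0.32]
[[-2.76, 0.12, -0.26, -0.1, -2.5, 0.0, -1], [-2.77, 0.12, -0.14, 0.0, -2.5, 0.0, -1], [-2.77, 0.12, -0.02, -0.1, -2.5, 0.0, -1], [-2.77, 0.12, 0.1, 0.0, -2.5, 0.0, -1], [-2.77, 0.12, 0.22, 0.0, -2.5, 0.0, -1], [-2.75, 0.12, 0.34, -0.1, -2.5, 0.0, -1], [-2.74, 0.12, 0.46, 0.0, -2.5, 0.0, -1], [-2.71, 0.13, 0.58, -0.1, -2.5, 0.0, -1], [-2.69, 0.12, 0.69, 0.0, -2.5, 0.1, -1], [-2.65, 0.13, 0.81, -0.1, -2.6, 0.0, -1], [-2.62, 0.13, 0.93, 0.0, -2.5, 0.1, -1], [-2.57, 0.13, 1.04, -0.1, -2.6, 0.0, -1]]
```

>>> play_rows --moves '[[[-2.8,0,-0.3,0,-2.5,0,0.9],[-2.8,0,-0.1,0,-2.5,0,0.9],[-2.8,0,0,0,-2.5,0,0.9],[-2.8,0,0.1,0,-2.5,0,0.9],[-2.8,0.1,0.2,0,-2.5,0,0.9],[-2.8,0.1,0.3,0,-2.5,0,0.9],[-2.7,0.1,0.5,0,-2.5,0,0.9],[-2.7,0.1,0.6,0,-2.5,0,0.9],[-2.7,0.1,0.7,0,-2.5,0,0.9],[-2.6,0.2,0.8,0,-2.6,0,0.9]]]'

```text
t: 4.45
tcp_pos: [0.5995, 0.056, 0.1812]
eef_rot: [-0.522, 0.522, -0.477, 0.478]
wrist_force: [-0.3, -0.5, -0.6]
grip_width: 0.253
```

```bash
python3 - <<'E'
from plan import *
plan((.617,.1065,.165),10,3)
E
```

```text
t 4.45 pos [0.5995 0.056  0.1812] jawyaw 5.05 tilt 0.02 turn 4.9 F [-0.3 -0.5 -0.6] grip 0.253 q [ 0.48  0.58 -0.85  1.71  0.49  1.08 -0.44]
[[-1.63, 0.54, 0.73, 0.0, -1.6, 0.0, -1], [-1.6, 0.54, 0.78, 0.0, -1.7, 0.0, -1], [-1.58, 0.54, 0.82, 0.0, -1.6, 0.0, -1]]
```

>>> play_rows --moves '[[[-1.6,0.5,0.7,0,-1.6,0,0.9],[-1.6,0.5,0.8,0,-1.7,0,0.9],[-1.6,0.5,0.8,0,-1.6,0,0.9],[0,0,0,0,0,0,0.9],[0,0,0,0,0,0,0.9]]]'

```text
t: 4.87
tcp_pos: [0.6161, 0.1063, 0.1657]
eef_rot: [-0.541, 0.542, -0.455, 0.454]
wrist_force: [-0.0, -1.3, -1.0]
grip_width: 0.254
```

```bash
python3 - <<'E'
from plan import *; from look import *
look("b1",(230,100,70,90),(160,170,80,80))
plan((.617,.1065,.155),10,1)
E
```

```text
t 4.97 pos [0.6166 0.104  0.1661] jawyaw 9.77 tilt 0.06 turn 0.2 F [ 0.1 -0.5 -0.3] grip 0.249 q [ 0.39  0.64 -0.85  1.66  0.54  1.08 -0.45]
[[-0.24, 1.11, 0.09, 0.0, -0.2, 0.0, -1]]
```

View pics/b1.png

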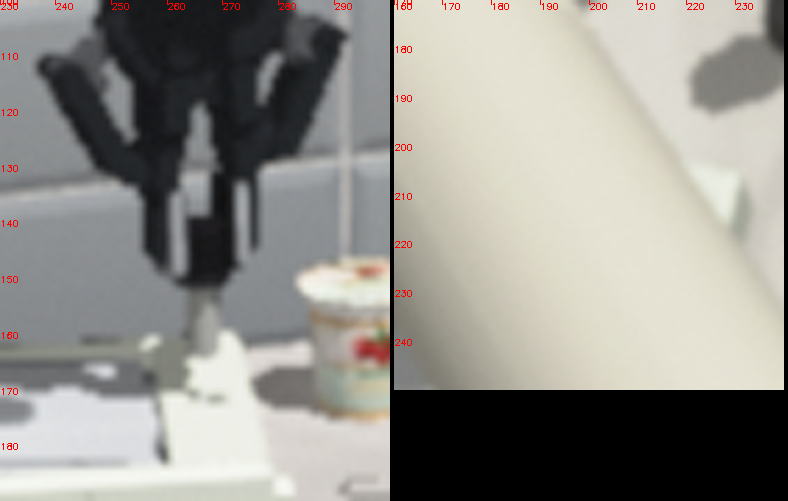

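```bash
cat > ov.py <<'E'
from sil import *
def pinpts(x,y,z0): # foot z0
    return [np.vstack([circ(x,y,z0,.004),circ(x,y,z0+.006,.007),circ(x,y,z0+.034,.007)]),np.vstack([circ(x,y,z0+.034,.0135),circ(x,y,z0+.037,.0135)]),np.vstack([circ(x,y,z0+.039,.0115),circ(x,y,z0+.06,.0115)])]
def overlay(im,items,x0,y0,w,h,f):
    z=cv2.resize(im[y0:y0+h,x0:x0+w],None,fx=f,fy=f,interpolation=cv2.INTER_CUBIC)
    for c,P,col in items:
        for H in P:
            u=((proj(c,H)-[x0,y0]+.5)*f).round().astype(np.int32)
            cv2.polylines(z,[cv2.convexHull(u)],True,col,1)
    for i in range(0,w,5): cv2.putText(z,str(x0+i),(i*f,10),0,.35,(0,0,255),1)
    for i in range(0,h,5): cv2.putText(z,str(y0+i),(0,i*f),0,.35,(0,0,255),1)
    return z
E
python3 - <<'E'
from ov import *
st=manip.read_state();p=st["tcp_pos"]
im=cv2.imread("pics/b1_side.png"); im0=cv2.imread("pics/side0.png")
hole=[circ(.617,.1065,.107,.00825)]
a=overlay(im,[("side",pinpts(p[0],p[1],p[2]-.037),(0,0,255)),("side",hole,(255,0,0))],250,128,32,50,12)
b=overlay(im0,[("side",hole,(255,0,0))],250,128,32,50,12)
cv2.imwrite("pics/b1o.png",np.hstack([a,b]))
E
```

```text
(no output)
```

View pics/b1o.png

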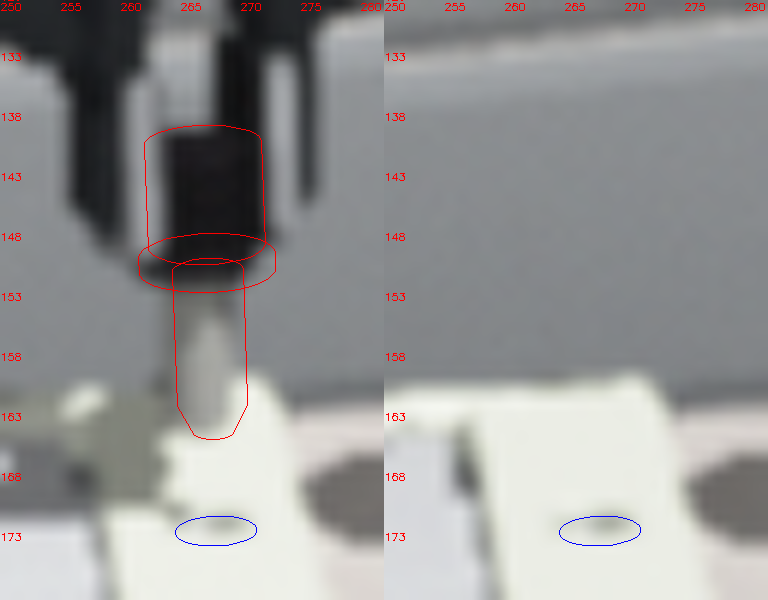

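>>> play_rows --moves '[[[-0.05,1.0,0.05,0,0,0,0.9],[0,1.0,0,0,0,0,0.9],[0,0.4,0,0,0,0,0.9],[0,0.4,0,0,0,0,0.9],[0,0,0,0,0,0,0.9]]]'

```text
t: 5.38
tcp_pos: [0.6166, 0.1059, 0.137]
eef_rot: [0.541, -0.541, 0.456, -0.455]
wrist_force: [1.0, 3.1, -1.7]
grip_width: 0.251
```

```bash
python3 - <<'E'
from ov import *
from look import *
from plan import *
plan((.617,.1065,.155),10,1)
st=manip.read_state();p=st["tcp_pos"]
im=manip.get_image("side")[:,:,::-1].copy()
hole=[circ(.617,.1065,.107,.00825)]
a=overlay(im,[("side",pinpts(p[0],p[1],p[2]-.037),(0,0,255)),("side",hole,(255,0,0))],250,138,32,45,12)
b=overlay(im,[],250,138,32,45,12)
cv2.imwrite("pics/b2o.png",np.hstack([a,b]))
E
```

```text
t 5.38 pos [0.6166 0.1059 0.137 ] jawyaw 9.83 tilt 0.08 turn 0.2 F [ 1.   3.1 -1.7] grip 0.251 q [ 0.37  0.68 -0.83  1.68  0.56  1.04 -0.47]
[[-0.06, -1.8, 0.05, 0.0, -0.2, -0.1, -1]]
```

View pics/b2o.png

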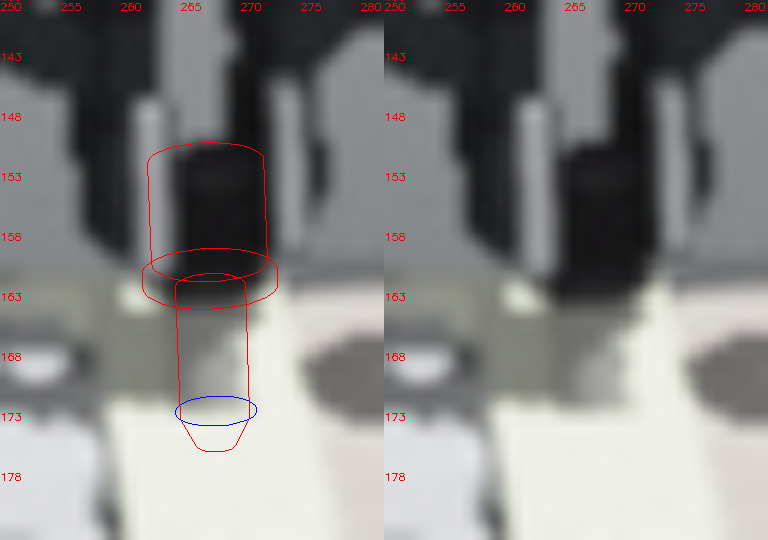

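>>> play_rows --moves '[[[-0.08,0.4,0,0,0,0,0.9],[0,0.4,0,0,0,0,0.9],[0,0,0,0,0,0,0.9]]]'

```text
t: 5.68
tcp_pos: [0.6166, 0.1062, 0.1293]
eef_rot: [-0.541, 0.541, -0.456, 0.455]
wrist_force: [0.5, 1.9, -1.5]
grip_width: 0.255
```

>>> play_rows --moves '[[[-0.05,0.4,0,0,0,0,0.9],[0,0.4,0,0,0,0,0.9],[0,0,0,0,0,0,0.9]]]'

```text
t: 5.93
tcp_pos: [0.6166, 0.1064, 0.1213]
eef_rot: [-0.541, 0.541, -0.456, 0.455]
wrist_force: [-0.2, 1.2, -1.3]
grip_width: 0.249
```

>>> play_rows --moves '[[[-0.03,0.4,0,0,0,0,0.9],[0,0.4,0,0,0,0,0.9],[0,0.1,0,0,0,0,0.9],[0,0,0,0,0,0,0.9]]]'

```text
t: 6.27
tcp_pos: [0.6166, 0.1066, 0.1127]
eef_rot: [-0.541, 0.541, -0.456, 0.455]
wrist_force: [0.4, -0.0, -0.5]
grip_width: 0.254
```

```bash
python3 - <<'E'
from look import *
look("b3",(230,120,70,80),(160,170,80,80))
print(manip.read_state()["tcp_pos"],manip.read_state()["wrist_force"])
E
```

```text
[0.61687005 0.10684592 0.11319665] [ 0.34835436 -1.36346117 -0.77166452]
```

View pics/b3.png

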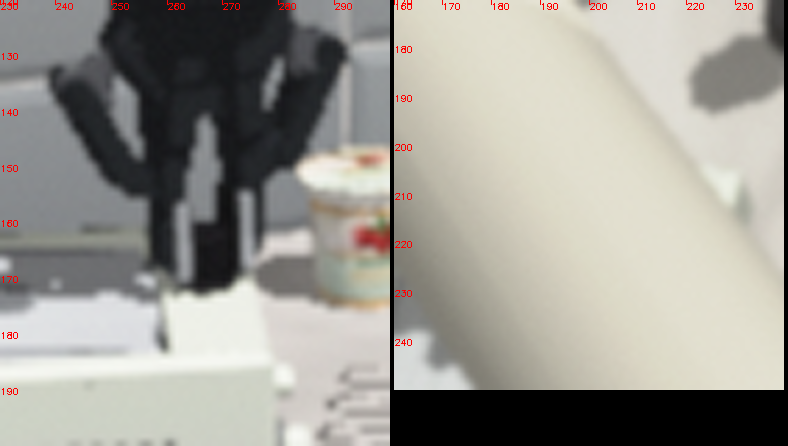

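>>> play_rows --moves '[[[0,0.2,0,0,0,0,0.9],[0,0.2,0,0,0,0,0.9],[0,0,0,0,0,0,0.9]]]'

```text
t: 6.62
tcp_pos: [0.6174, 0.1072, 0.1116]
eef_rot: [-0.541, 0.541, -0.455, 0.456]
wrist_force: [-4.9, -2.1, 14.1]
grip_width: 0.25
```

>>> play_rows --moves '[[[0,-0.2,0,0,0,0,0.9],[0,0,0,0,0,0,0.0],[0,0,0,0,0,0,0.0],[0,0,0,0,0,0,0.0],[0,-2,0,0,0,0,0.0],[0,-3,0,0,0,0,0.0],[0,-3,0,0,0,0,0.0]]]'

```text
t: 7.2
tcp_pos: [0.6158, 0.107, 0.1908]
eef_rot: [-0.54, 0.542, -0.456, 0.454]
wrist_force: [0.4, 1.0, 0.1]
grip_width: 0.504
```

```bash
python3 - <<'E'
from plan import *
plan((.5,.0,.22),28)
E
```

```text
t 7.2 pos [0.6158 0.107  0.1908] jawyaw 9.84 tilt 0.18 turn 18.2 F [0.4 1.  0.1] grip 0.504 q [ 0.39  0.62 -0.87  1.64  0.51  1.13 -0.44]
[[1.71, -0.58, -2.65, 0.0, -3.6, 0.0, -1], [1.54, -0.58, -2.75, 0.0, -3.6, 0.0, -1], [1.37, -0.57, -2.84, 0.1, -3.7, 0.0, -1], [1.18, -0.58, -2.93, 0.0, -3.6, 0.0, -1], [0.99, -0.58, -2.99, 0.1, -3.7, -0.1, -1]]
```

>>> play_rows --moves '[[[3.3,-0.5,-2.4,0,-3.6,0,-1],[3.3,-0.5,-2.4,0,-3.6,0,-1],[3.3,-0.5,-2.4,0,-3.6,0,-1],[3.3,-0.5,-2.4,0,-3.6,0,-1],[3.3,-0.5,-2.4,0,-3.6,0,-1],[3.3,0,0,0,0,0,-1],[3.3,0,0,0,0,0,-1],[0,0,0,0,0,0,-1]]]'

```text
t: 7.87
tcp_pos: [0.5829, -0.1529, 0.2155]
eef_rot: [-0.603, 0.604, -0.368, 0.369]
wrist_force: [-0.1, -1.0, -0.6]
grip_width: 0.999
```

```bash
python3 - <<'E'
from plan import *; from look import *
look("c1",(170,130,120,70),(130,180,115,130))
plan((.45,.14,.22),28)
E
```

```text
t 7.97 pos [ 0.5815 -0.1452  0.2156] jawyaw 27.6 tilt 0.06 turn 0.4 F [-0.  -0.3  0.3] grip 1.002 q [ 0.89  0.57 -0.96  1.69  0.51  1.15  0.28]
[[-3.92, -0.05, 0.2, 0.0, 0.0, 0.0, -1], [-3.92, -0.05, 0.19, 0.0, -0.1, 0.0, -1], [-3.92, -0.05, 0.2, 0.0, 0.0, 0.0, -1], [-3.92, -0.05, 0.2, 0.0, -0.1, 0.0, -1], [-3.92, -0.05, 0.21, 0.0, 0.0, 0.0, -1], [-3.92, -0.05, 0.21, 0.0, -0.1, 0.0, -1], [-3.92, -0.05, 0.22, 0.0, 0.0, 0.0, -1], [-3.92, -0.06, 0.21, 0.0, -0.1, -0.1, -1]]
```

View pics/c1.png

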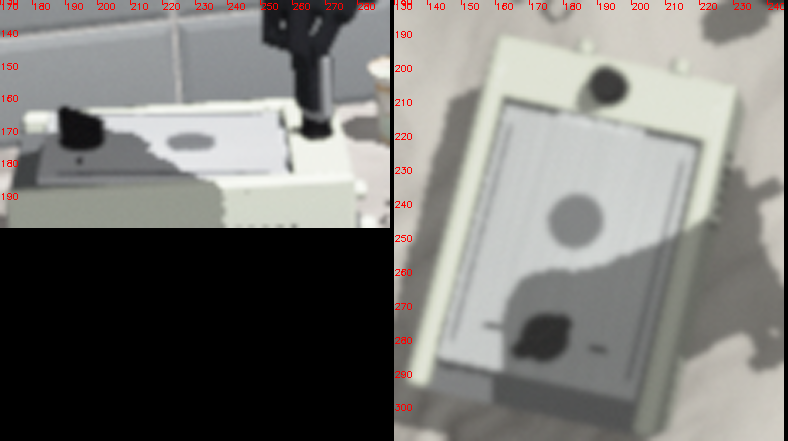

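```bash
python3 - <<'E'
from ov import *
import wing
P=np.load("case.npy");P[2]=0
s=cv2.imread("pics/c1_side.png",0);t=cv2.imread("pics/c1_top.png",0)
print(t[268:290:2,160:186:2])
T=(158,262,30,30);S=(185,158,22,20)
mt=(cv2.resize(t[T[1]:T[1]+T[3],T[0]:T[0]+T[2]],None,fx=6,fy=6)<78); ms=(cv2.resize(s[S[1]:S[1]+S[3],S[0]:S[0]+S[2]],None,fx=6,fy=6)<62)
def iou(m,r): r=r>0; return (m&r).sum()/max(1,(m|r).sum())
from scipy.optimize import minimize
res=[]
for th in np.arange(.1,1.3,.1):
  for dz in (-.002,0,.002):
    f=lambda v:-(iou(ms,wing.render("side",wing.wingmodel(P,v[0],v[1],dz,th),*S))+iou(mt,wing.render("top",wing.wingmodel(P,v[0],v[1],dz,th),*T)))
    r=minimize(f,[0,0],method="Nelder-Mead",options=dict(initial_simplex=[[-.002,0],[.003,0],[0,.005]],maxiter=40))
    res.append((r.fun,th,dz,r.x))
res.sort(key=lambda a:a[0])
for r in res[:6]: print(r, c2w(P,[-.07+r[3][0],r[3][1],.124+r[2]]))
b=res[0]; h=wing.wingmodel(P,b[3][0],b[3][1],b[2],b[1])
im=cv2.imread("pics/c1_top.png"); si=cv2.imread("pics/c1_side.png")
home=pinpts(.617,.1066,.073)
cv2.imwrite("pics/c1o.png",np.vstack([np.hstack([overlay(im,[("top",h,(0,0,255))],158,262,30,30,9),overlay(si,[("side",h,(0,0,255))],180,155,30,30,9)]),
 np.hstack([overlay(im,[("top",home,(0,0,255))],178,190,30,30,9),overlay(si,[("side",home,(0,0,255))],253,148,30,30,9)])]))
E
```

```text
[[200 183 135 121 119 119 121 122 122 121 122 124 124]
 [199 172 124 121 119 120 120 121 121 118 122 124 124]
 [196 155 122 121 117 109  94  87  89  94 100 119 123]
 [181 141 120 119 102  69  52  47  48  50  57  99 122]
 [138 124 120 114  76  50  46  46  49  47  50  94 121]
 [187 138 119 105  58  45  46  48  46  46  58 108 121]
 [196 144 114  83  51  46  48  44  45  45  60 110 121]
 [194 144  93  54  46  46  45  45  47  48  75 115 121]
 [195 142  97  59  51  54  48  48  49  70 105 120 121]
 [194 143 113 103 104 100  81  78  91 110 121 119 120]
 [176 135 116 119 121 121 115 117 118 122 120 121 122]]
(np.float64(-1.5953021705291253), np.float64(0.6), 0, array([-0.00256375,  0.00299744])) [[0.44688093 0.14298711 0.124     ]]
(np.float64(-1.5942772381421133), np.float64(0.6), 0.002, array([-0.00208723,  0.00307967])) [[0.44736437 0.14297615 0.126     ]]
(np.float64(-1.5841740406457812), np.float64(0.6), -0.002, array([-0.00250023,  0.00487438])) [[0.44730425 0.14481678 0.122     ]]
(np.float64(-1.5765321128726157), np.float64(0.7000000000000001), 0.002, array([-0.00186701,  0.00275901])) [[0.44751881 0.14261912 0.126     ]]
(np.float64(-1.575732339909586), np.float64(0.7000000000000001), 0, array([-0.00217257,  0.00455519])) [[0.4475644  0.14444054 0.124     ]]
(np.float64(-1.5679832967734737), np.float64(0.7000000000000001), -0.002, array([-0.00229428,  0.00527832])) [[0.44758405 0.14517358 0.122     ]]
```

View pics/c1o.png

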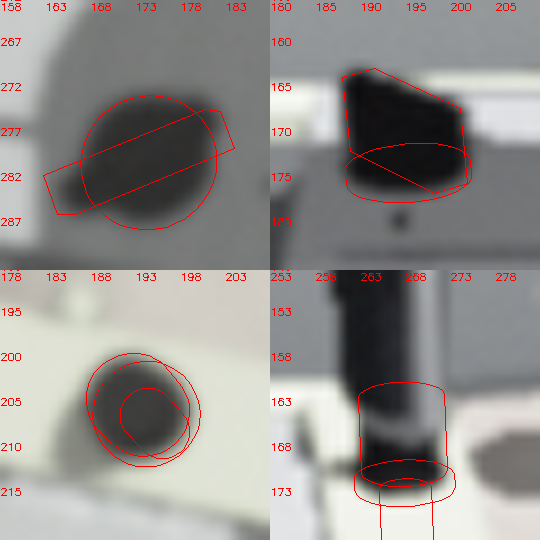

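```bash
python3 - <<'E'
from plan import *
plan((.4473,.143,.18),30,10)
E
```

```text
t 7.97 pos [ 0.5815 -0.1452  0.2156] jawyaw 27.6 tilt 0.06 turn 2.4 F [-0.  -0.3  0.3] grip 1.002 q [ 0.89  0.57 -0.96  1.69  0.51  1.15  0.28]
[[-3.18, 0.36, 0.15, 0.0, -0.2, 0.0, -1], [-3.17, 0.36, 0.16, 0.0, -0.2, 0.0, -1], [-3.17, 0.36, 0.17, 0.0, -0.2, 0.0, -1], [-3.17, 0.36, 0.18, 0.0, -0.3, 0.0, -1], [-3.17, 0.36, 0.19, 0.0, -0.2, 0.0, -1], [-3.17, 0.36, 0.21, 0.0, -0.3, 0.0, -1], [-3.17, 0.36, 0.22, 0.0, -0.2, 0.0, -1], [-3.17, 0.36, 0.23, 0.0, -0.3, 0.0, -1], [-3.17, 0.36, 0.25, 0.0, -0.2, 0.0, -1], [-3.18, 0.35, 0.27, 0.0, -0.3, -0.1, -1]]
```

>>> play_rows --moves '[[[-3.2,0.4,0.15,0,-0.2,0,-1],[-3.2,0.4,0.15,0,-0.2,0,-1],[-3.2,0.4,0.15,0,-0.3,0,-1],[-3.2,0.4,0.2,0,-0.2,0,-1],[-3.2,0.4,0.2,0,-0.3,0,-1],[-3.2,0.3,0.2,0,-0.2,0,-1],[-3.2,0.3,0.2,0,-0.3,0,-1],[-3.1,0.3,0.2,0,-0.2,0,-1],[-3.1,0.3,0.3,0,-0.3,0,-1],[-3.1,0.3,0.3,0,-0.2,0,-1]]]' --force 25

```text
t: 8.8
tcp_pos: [0.4442, 0.1466, 0.1812]
eef_rot: [-0.613, 0.614, -0.351, 0.351]
wrist_force: [-0.4, 0.5, 0.2]
grip_width: 0.999
```

>>> play_rows --moves '[[[0,0,0,0,0,0,-1],[0,0,0,0,0,0,-1]]]'

```text
t: 8.97
tcp_pos: [0.4443, 0.1472, 0.1814]
eef_rot: [-0.614, 0.614, -0.35, 0.35]
wrist_force: [0.3, -0.5, -0.2]
grip_width: 0.996
```

```bash
python3 - <<'E'
from plan import *; from look import *
look("c2",(160,110,80,90),(130,220,100,100))
plan((.4473,.143,.119),30,2)
E
```

```text
t 9.07 pos [0.4459 0.1444 0.1813] jawyaw 30.33 tilt 0.04 turn -0.3 F [ 0.7 -0.3 -0.3] grip 0.995 q [ 0.54  0.4  -1.08  2.03  0.43  0.97 -0.24]
[[0.09, 3.11, 0.02, 0.0, 0.2, 0.0, -1], [0.1, 3.12, 0.03, 0.0, 0.1, 0.0, -1]]
```

View pics/c2.png

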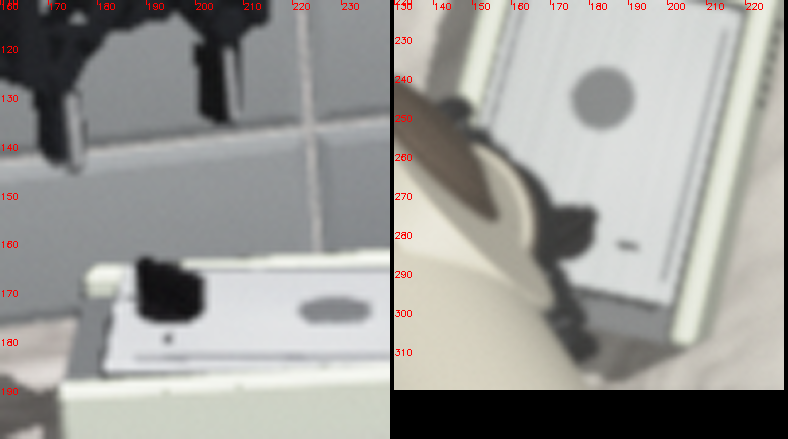

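>>> play_rows --moves '[[[0.1,3.1,0,0,0,0,-1],[0.1,2.8,0,0,0,0,-1],[0,0,0,0,0,0,-1]]]'

```text
t: 9.32
tcp_pos: [0.4448, 0.1396, 0.1184]
eef_rot: [-0.611, 0.615, -0.355, 0.351]
wrist_force: [-0.9, -0.3, -0.6]
grip_width: 0.997
```

```bash
python3 - <<'E'
from plan import *; from look import *
look("c3",(160,130,70,70),(130,220,100,100))
plan((.4473,.143,.119),30,2)
E
```

```text
t 9.42 pos [0.4468 0.1418 0.122 ] jawyaw 30.18 tilt 0.14 turn -0.2 F [-0.1  0.   0.8] grip 1.002 q [ 0.45  0.49 -0.99  2.07  0.54  0.86 -0.33]
[[-0.04, 0.15, 0.05, 0.1, 0.1, 0.0, -1], [-0.04, 0.15, 0.05, 0.0, 0.1, -0.1, -1]]
```

View pics/c3.png

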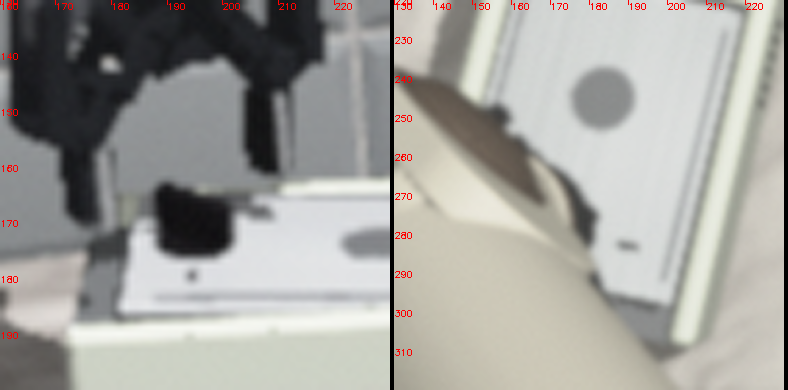

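>>> play_rows --moves '[[[0,0.2,0.05,0,0,0,0],[0,0,0,0,0,0,1],[0,0,0,0,0,0,1],[0,0,0,0,0,0,1],[0,0,0,0,0,0,1],[0,0,0,0,0,0,1],[0,0,0,0,0,0,1]]]'

```text
t: 10.0
tcp_pos: [0.4481, 0.1426, 0.1207]
eef_rot: [0.613, -0.613, 0.352, -0.353]
wrist_force: [0.4, 0.2, 2.7]
grip_width: 0.11
```

```bash
python3 - <<'E'
from plan import *; from look import *
look("c4",(160,130,70,70),(130,220,100,100))
plan((.4473,.143,.119),-11.1)
E
```

```text
t 10.1 pos [0.4481 0.1426 0.1206] jawyaw 30.22 tilt 0.04 turn -41.3 F [-0.1  0.7  3. ] grip 0.111 q [ 0.45  0.49 -0.99  2.07  0.55  0.86 -0.33]
[[-0.01, 0.03, -0.01, 0.0, 6.9, 0.0, -1], [-0.01, 0.03, -0.01, 0.0, 6.9, 0.0, -1], [-0.01, 0.03, -0.01, 0.0, 6.9, 0.0, -1], [-0.01, 0.02, -0.01, 0.0, 6.9, 0.0, -1], [-0.01, 0.03, -0.01, 0.0, 6.9, 0.0, -1], [0.0, 0.02, -0.02, 0.0, 6.8, 0.0, -1]]
```

View pics/c4.png

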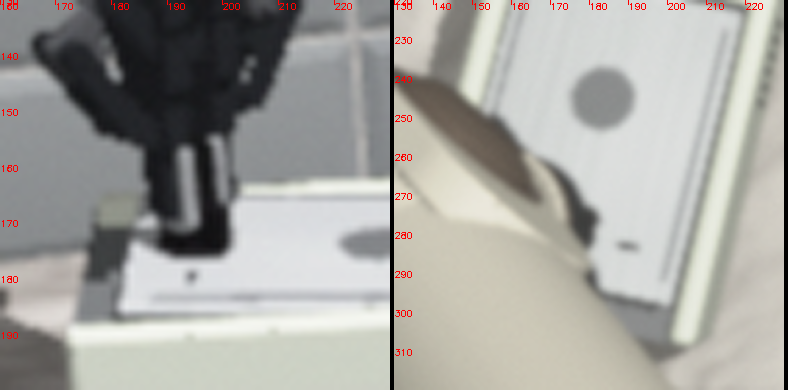

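>>> play_rows --moves '[[[0,0,0,0,4.5,0,1],[0,0,0,0,4.6,0,1],[0,0,0,0,4.6,0,1],[0,0,0,0,4.6,0,1],[0,0,0,0,4.6,0,1],[0,0,0,0,4.6,0,1],[0,0,0,0,4.6,0,1],[0,0,0,0,4.6,0,1],[0,0,0,0,4.6,0,1],[0,0,0,0,0,0,1]]]'

```text
t: 10.93
tcp_pos: [0.4483, 0.1425, 0.1202]
eef_rot: [-0.449, 0.448, -0.546, 0.547]
wrist_force: [2.9, 0.0, -4.1]
grip_width: 0.109
```

```bash
python3 - <<'E'
from plan import *; from look import *
look("c5",(160,130,70,70),(130,200,100,100))
plan((.4473,.143,.119),-11.1)
E
```

```text
t 11.03 pos [0.4482 0.1425 0.1202] jawyaw -10.94 tilt 0.04 turn -0.2 F [ 4.6 -1.  -3.4] grip 0.108 q [ 0.32  0.43 -0.82  2.08  0.43  0.81 -0.94]
[[-0.04, 0.12, -0.1, 0.0, 0.2, 0.0, -1]]
```

View pics/c5.png

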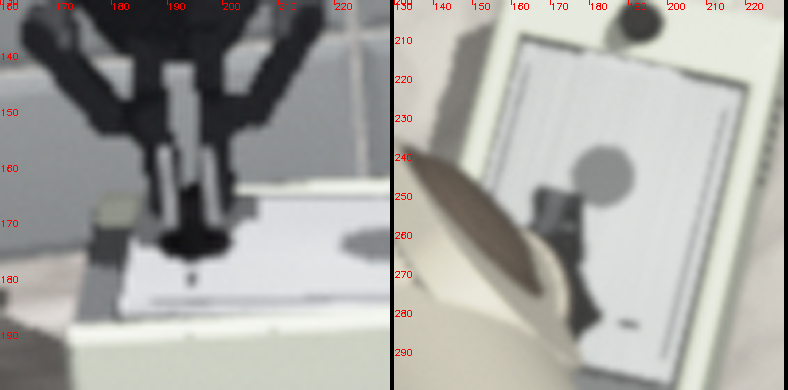

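>>> play_rows --moves '[[[0,0.2,0,0,0,0,1],[0,0.2,0,0,0,0,1],[0,0,0,0,0,0,0.0],[0,0,0,0,0,0,0.0],[0,0,0,0,0,0,0.0],[0,-3,0,0,0,0,0.0],[0,-4,0,0,0,0,0.0],[0,-1,0,0,0,0,0.0]]]'

```text
t: 11.7
tcp_pos: [0.4498, 0.1446, 0.2006]
eef_rot: [-0.452, 0.448, -0.545, 0.546]
wrist_force: [1.6, 1.0, 0.7]
grip_width: 0.503
```

>>> play_rows --moves '[[[3.5,-0.5,1,0,0,0,1],[3.5,-0.5,1,0,0,0,1],[3.5,-0.5,1,0,0,0,1],[3.5,0,1,0,0,0,1],[3.5,0,1,0,0,0,1],[3.5,0,1,0,0,0,1],[0,0,0,0,0,0,1]]]'

```text
t: 12.28
tcp_pos: [0.4663, -0.0833, 0.2111]
eef_rot: [-0.446, 0.447, -0.547, 0.549]
wrist_force: [0.1, 0.1, -0.7]
grip_width: 0.002
```

```bash
python3 - <<'E'
from plan import *; from look import *
look("d1",(165,140,115,70),(130,180,115,130))
plan((.527,.124,.16),-11.1)
E
```

```text
t 12.38 pos [ 0.4662 -0.0765  0.2112] jawyaw -11.3 tilt 0.01 turn 0.2 F [0.9 0.3 0.3] grip -0.004 q [ 0.83  0.26 -0.82  1.99  0.23  0.98 -0.31]
[[-3.48, 0.85, 0.34, 0.0, 0.0, 0.0, -1], [-3.47, 0.85, 0.34, 0.0, 0.0, 0.0, -1], [-3.48, 0.86, 0.34, 0.0, -0.1, 0.0, -1], [-3.47, 0.85, 0.34, 0.0, 0.0, 0.0, -1], [-3.48, 0.86, 0.35, 0.0, -0.1, 0.0, -1], [-3.47, 0.85, 0.35, 0.0, 0.0, 0.0, -1]]
```

View pics/d1.png

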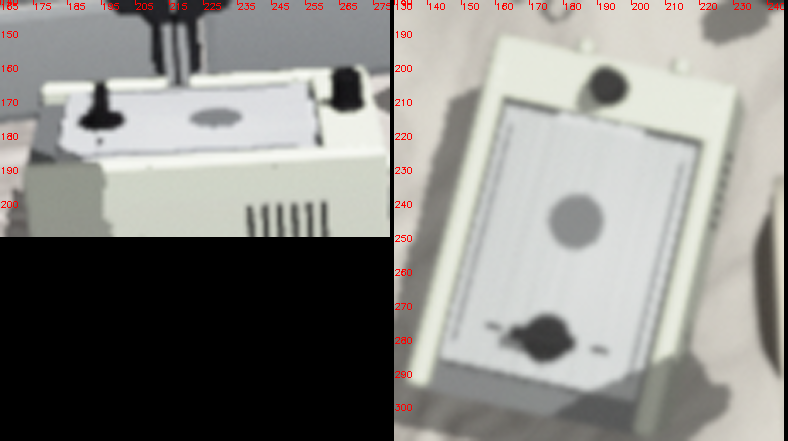

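```bash
python3 - <<'E'
from plan import *
t=cv2.imread("pics/d1_top.png").astype(int).mean(2)
g=t[232:262,168:200]; m=(g>110)&(g<160); n,l,s,c=cv2.connectedComponentsWithStats(m.astype(np.uint8)); k=1+s[1:,4].argmax(); print(c[k]+[168,232],s[k])
print(atz("top",c[k]+[168,232],.103))
P=np.load("case.npy");print(c2w(P,[.01,0,.1]))
plan((.527,.124,.14),-11.1,7,jaw=1)
E
```

```text
[183.15789474 244.91812865] [  8   6  15  15 171]
[0.52571265 0.12767734 0.103     ]
[[0.52732678 0.1241663  0.0994142 ]]
t 12.38 pos [ 0.4662 -0.0765  0.2112] jawyaw -11.3 tilt 0.01 turn 0.2 F [0.9 0.3 0.3] grip -0.004 q [ 0.83  0.26 -0.82  1.99  0.23  0.98 -0.31]
[[-2.98, 1.02, 0.29, 0.0, 0.0, 0.0, 1], [-2.98, 1.02, 0.29, 0.0, 0.0, 0.0, 1], [-2.98, 1.02, 0.29, 0.0, 0.0, 0.0, 1], [-2.98, 1.02, 0.29, 0.0, -0.1, 0.0, 1], [-2.98, 1.01, 0.3, 0.0, 0.0, 0.0, 1], [-2.98, 1.02, 0.3, 0.0, -0.1, 0.0, 1], [-2.97, 1.01, 0.3, 0.0, 0.0, 0.0, 1]]
```

>>> play_rows --moves '[[[-3.0,1.0,0.3,0,0,0,1],[-3.0,1.0,0.3,0,0,0,1],[-3.0,1.0,0.3,0,0,0,1],[-3.0,1.0,0.3,0,0,0,1],[-3.0,1.0,0.3,0,0,0,1],[-3.0,1.0,0.3,0,0,0,1],[-3.1,1.0,0.2,0,0,0,1],[0,0,0,0,0,0,1]]]'

```text
t: 13.05
tcp_pos: [0.5251, 0.1383, 0.1406]
eef_rot: [0.454, -0.451, 0.545, -0.542]
wrist_force: [0.3, 0.4, 0.5]
grip_width: 0.001
```

```bash
python3 - <<'E'
from plan import *; from look import *
look("d2",(165,130,115,80),(130,180,115,130))
plan((.5265,.126,.105),-11.1,4,jaw=1)
E
```

```text
t 13.15 pos [0.5252 0.1322 0.141 ] jawyaw -10.7 tilt 0.12 turn -0.4 F [-0.5 -0.4 -0.2] grip -0.001 q [ 0.32  0.51 -0.78  1.89  0.44  0.92 -0.86]
[[0.15, 0.9, 0.06, 0.0, 0.1, 0.0, 1], [0.15, 0.9, 0.06, 0.0, 0.1, 0.0, 1], [0.14, 0.9, 0.07, 0.0, 0.1, 0.0, 1], [0.15, 0.9, 0.06, 0.1, 0.1, -0.1, 1]]
```

View pics/d2.png

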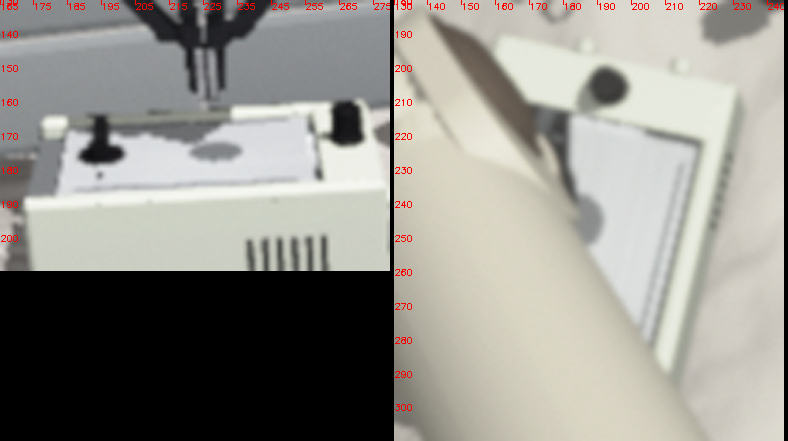

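```bash
python3 - <<'E'
from plan import *
p=manip.read_state()["tcp_pos"];print(p,proj("side",p),proj("side",[.5265,.126,.103]),proj("top",[.5265,.126,.103]))
s=cv2.imread("pics/d2_side.png");print
cv2.imwrite("pics/d2z.png",cv2.resize(s[145:185,210:245],None,fx=14,fy=14,interpolation=cv2.INTER_CUBIC))
print(tri(("side",(229.3,174.2)),("top",(183.2,245))))
E
```

```text
[0.52516634 0.13220378 0.14101464] [[227.08552314 159.64358374]] [[229.2190187  175.30209792]] [[183.90812173 244.58703706]]
(array([0.52615377, 0.12704778, 0.10538851]), array([-0.3778385 ,  0.04688721,  0.06524902, -0.3548824 ]))
```

View pics/d2z.png

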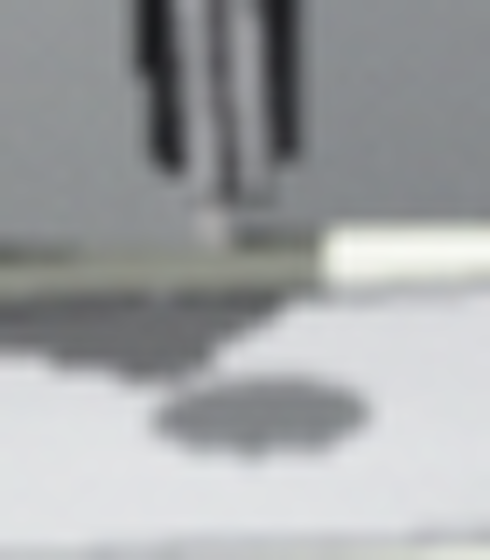

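>>> play_rows --moves '[[[0.2,0.9,0.1,0,0,0,1],[0.2,0.9,0.1,0,0,0,1],[0.1,0.9,0.1,0,0,0,1],[0.1,0.6,0,0,0,0,1],[0,0.2,0,0,0,0,1],[0,0,0,0,0,0,1]]]'

```text
t: 13.65
tcp_pos: [0.5277, 0.1209, 0.1054]
eef_rot: [0.449, -0.45, 0.546, -0.546]
wrist_force: [1.0, 0.1, 1.3]
grip_width: 0.001
```

>>> play_rows --moves '[[[-0.2,0,0,0,0,0,1],[0,0.2,0,0,0,0,1],[0,0.2,0,0,0,0,1],[0,0.1,0,0,0,0,1],[0,0,0,0,0,0,1]]]'

```text
t: 14.07
tcp_pos: [0.5291, 0.1243, 0.1018]
eef_rot: [-0.45, 0.449, -0.546, 0.546]
wrist_force: [-0.8, 1.2, 4.7]
grip_width: 0.001
```

>>> play_rows --moves '[[[0,0.2,0,0,0,0,1],[0,0.2,0,0,0,0,1],[0,0,0,0,0,0,1],[0,0,0,0,0,0,1]]]'

```text
t: 14.4
tcp_pos: [0.5293, 0.1243, 0.1]
eef_rot: [-0.45, 0.449, -0.545, 0.547]
wrist_force: [-7.7, -2.4, 24.9]
grip_width: -0.001
```

>>> play_rows --moves '[[[0,-0.05,0,0,0,0,1],[0,0,0,0,0,0,1],[0,0,0,0,0,0,1]]]'

```text
t: 14.65
tcp_pos: [0.5292, 0.1243, 0.1001]
eef_rot: [-0.45, 0.449, -0.545, 0.546]
wrist_force: [-5.8, -1.7, 19.7]
grip_width: -0.003
```

```bash
python3 - <<'E'
from plan import *; from look import *
look("e1",(170,150,115,50),(130,180,115,130))
plan((.5265,.126,.105),-11.1,4,jaw=1)
a=cv2.imread("pics/d1_side.png");b=cv2.imread("pics/e1_side.png")
f=lambda i:cv2.resize(i[155:200,168:283],None,fx=6.9,fy=6.5,interpolation=cv2.INTER_CUBIC)
cv2.imwrite("pics/e1c.png",np.vstack([f(a),f(b)]))
E
```

```text
t 14.75 pos [0.5292 0.1243 0.1   ] jawyaw -11.05 tilt 0.11 turn -0.0 F [-6.  -1.3 20.1] grip -0.004 q [ 0.3   0.56 -0.74  1.92  0.5   0.85 -0.9 ]
[[-0.03, -0.12, -0.07, 0.0, 0.0, 0.0, 1], [-0.03, -0.13, -0.08, 0.0, 0.0, 0.0, 1], [-0.03, -0.12, -0.07, -0.1, 0.0, 0.0, 1], [-0.03, -0.13, -0.08, 0.0, 0.0, 0.0, 1]]
```

View pics/e1c.png

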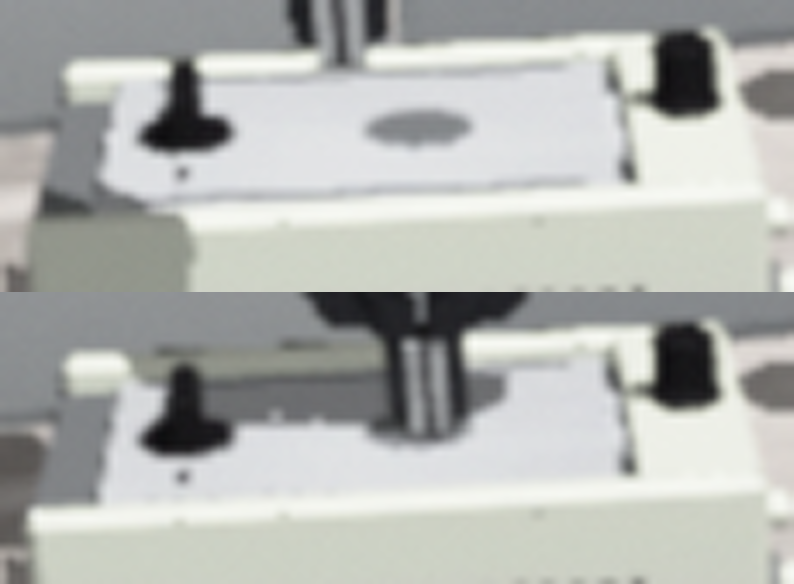

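View pics/e1.png

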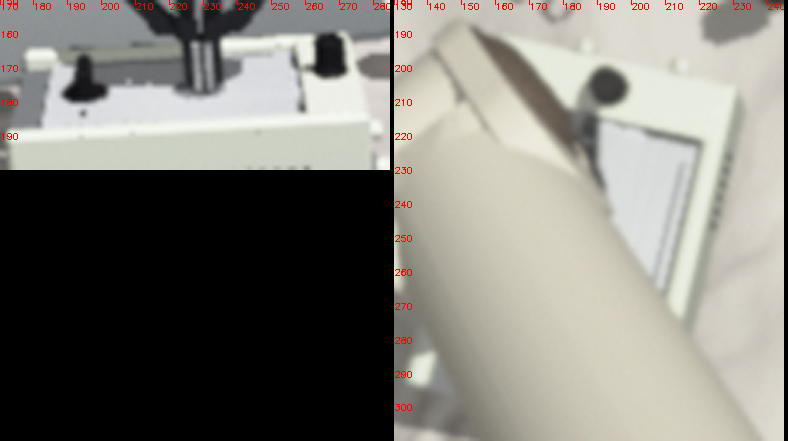

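```bash
python3 - <<'E'
from plan import *
P=np.load("case.npy");P[2]=0
w=c2w(P,[-.07,-.03,.1]);print("px/mm z",(proj("side",w+[0,0,.001])-proj("side",w)))
for n in("side0","c1_side","c4_side" ,"d1_side","d2_side","e1_side"):
    s=cv2.imread(f"pics/{n}.png",0).astype(float); 
    if n=="side0":pass
    g=s[176:188,189:200]; bg=np.median(g); k=np.clip(bg-25-g,0,None); k[k<5]=0
    # restrict to blob around min below v 177.5
    y,x=np.mgrid[176:188,189:200]; i=np.unravel_index((np.where((y>177.5)&(y<185.5),k,0)).argmax(),k.shape)
    m=(abs(y-y[i])<=2)&(abs(x-x[i])<=2)&(y>177); kk=k*m; print(n,bg,(kk*x).sum()/kk.sum(),(kk*y).sum()/kk.sum())
E
```

```text
px/mm z [[-0.039466   -0.39465401]]
side0 206.0 193.93333333333334 179.01333333333332
c1_side 113.0 194.0 179.0
c4_side 210.5 193.87581699346404 179.2156862745098
d1_side 203.0 192.25698324022346 178.0
d2_side 206.0 192.8551401869159 178.0
e1_side 211.5 191.28116343490305 178.53635734072023
```

```bash
python3 - <<'E'
import cv2,numpy as np
for n,v0 in(("side0",177),("d1_side",179),("e1_side",180)):
    s=cv2.imread(f"pics/{n}.png",0); print(n); print(s[v0-5:v0+8,190:199])
    g=220.-s[v0:v0+7,191:198]; 
E
```

```text
side0
[[ 24  21  20  20  17  18  15  16  17]
 [ 25  27  25  23  22  20  19  15  16]
 [ 35  31  26  27  26  25  26  24  24]
 [101  73  53  49  49  50  52  57  67]
 [179 160 149 146 146 147 147 152 157]
 [213 212 212 207 200 201 210 211 212]
 [216 216 215 196 172 191 214 217 217]
 [217 216 212 176 130 180 214 217 217]
 [218 218 215 193 171 196 215 216 217]
 [217 217 216 214 211 213 215 214 214]
 [204 203 203 199 193 193 193 192 194]
 [188 188 187 180 172 170 170 170 176]
 [208 208 208 207 208 204 201 201 208]]
d1_side
[[ 46  23  17  21  23  23  24  23  28]
 [ 23  17  17  21  22  26  22  26  28]
 [ 26  16  19  22  23  24  25  28  33]
 [ 64  50  39  39  47  49  52  62  81]
 [160 150 126 126 149 152 155 156 171]
 [218 215 200 197 212 216 217 218 218]
 [222 222 219 202 190 206 221 223 223]
 [222 223 218 180 136 186 220 223 222]
 [223 224 220 190 166 202 220 224 223]
 [223 223 222 210 208 219 222 222 221]
 [220 220 215 208 208 210 211 209 204]
 [198 199 191 181 186 191 192 191 185]
 [176 183 191 193 202 209 212 216 217]]
e1_side
[[ 84  41  20  21  22  23  22  27  31]
 [ 35  17  16  19  23  23  24  25  28]
 [ 20  15  18  20  23  23  23  24  26]
 [ 32  17  18  22  23  23  28  32  45]
 [ 92  55  49  51  52  53  71  90 123]
 [175 154 151 151 150 151 160 173 194]
 [215 214 213 210 203 205 214 216 217]
 [218 219 217 198 171 189 217 220 220]
 [219 219 214 176 125 176 216 220 220]
 [219 220 218 196 174 198 217 220 220]
 [220 220 220 217 215 217 220 219 218]
 [216 221 221 216 217 223 223 222 218]
 [226 230 230 227 229 233 233 233 231]]
```

```bash
python3 - <<'E'
from station import manip
print(manip.read_state()["wrist_force"]); print(manip.finish_job())
E
```

```text
[-6.04917217 -1.29009851 20.07520684]
the job is handed in; nothing more can be done
None
```

I put the pin in, lined up the wing, and handed the job in at about 14.8 s with the arm still pressing the cover flat. No verdict was reported.

- **Pin:** I took the smaller pin from the tray and lowered it through the hole until it met a firm stop at about 14 N, with the TCP at z ≈ 0.111 m. The pictures afterwards show its flange on the bridge and the pin upright.
- **Wing:** I turned it about 41° clockwise. The top view then showed it in line with the two marks, and the cover had dropped onto the seal.
- **Cover:** The closed fingers press on the grey pad with about 20 N, with the TCP at z = 0.100 m, which is the stated height when flat. The mark by the wing has dropped about 10 mm since the start, as expected for a front that began 11 mm high. The press also met a hard stop.

**Less certain:**
- The drawn model of the seated pin came out 1 to 1.5 pixels larger than the pin in the pictures. I took this as blur, since the same showed at the first measurement, so full depth rests mainly on the force stop.
- The top view was blocked by the arm during the final press, so the wing's last check from above was just before it. The side view still showed the wing edge-on.
- The press also has a sideways force of about 6 N, which I left as it was.

I did not touch the mug, tumbler, cartridge or the other things.

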